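# Reset a ratchet recipe stand and prop it at its second notch

## Robot

A 6-joint arm with a two-finger parallel gripper is mounted at the origin on a cart in front of the work surface, level with it; the furniture and walls round the work are solid. World frame = base frame: x ahead of the robot, y to its left, z up, the work surface at z = 0. Lengths are in mm, angles in degrees, forces in N, time in s.
With the tool pointing down it reaches from about 350 to 850 mm from the base axis. Payload 8.1 kg.
Tool frame: the origin (TCP) lies between the finger pads; the fingertips stand 25 mm ahead of it and the grasp point (between the pads) lies 6 mm ahead of it (r.tcp_to_tips is the distance from the TCP to the fingertips, in mm); z points along the fingers, y is the line along which they close (so a half turn about z gives the same grasp; the last joint's range is limited). The gripper opens to 85 mm and grips with 20 to 120 N. Pads are 22 mm wide; open, the fingers measure 114 mm over their backs; the gripper's body (76 mm by 85 mm) begins 54 mm behind the grasp point. The pads swing forward as they close: fully open they stand 13 mm farther back than shut.
Start: joints at [-78.06, 7.471, 85.268, -0, 87.261, -4.893], TCP at [173.775, -574.289, 234.392] pointing down, gripper open.
Joint ranges: [-169.43, 169.43], [-51.17, 129.36], [1.28, 143.12], [-76.62, 256.62], [0, 156.53], [-152.29, 152.29]. Speed limits (degrees/s): [136.94, 136.94, 159.86, 180, 180, 180].

## Interface

Orientations are given as [roll, pitch, yaw] about the fixed x, y, z axes, in that order (R = Rz(yaw) Ry(pitch) Rx(roll)).
In Python, from bench import r gives the robot as it stands.
- The arm moves only by the tool apply_moves, never from a script. Its arguments are lists of equal length, an entry for each row: "angular": the turn, a rotation vector about the world's x, y, z in units of 8 degrees (1.0 is 8 degrees), a list of three; "travel": the shift along the world's x, y, z in units of 40 mm (1.0 is 40 mm), a list of three; "jaw": the opening, from 0 (shut) to 1 (fully open). A call has 1 to 20 rows; each row shifts and turns the commanded pose from where the row before left it; what a row does not reach is not made up. A row lasts 1/8 s, in which the tool goes at most 62.5 mm and 10.7 degrees, less where a joint would pass 70% of its speed; a pose out of reach is approached as far as the arm can. A call is refused whole if a number of a shift passes 1 or a number of a turn 1, either way. A call with a gripper value outside its range is refused whole. The fingers move at their own pace and stop on an object; "force" is the grip in N (left out, the last holds). Time passes only in rows, so rows that do not move let the fingers close. It gives the time, the measured TCP pose, the force, the opening and the grip force at its end, in the units of the state.
- r.sense(): the state, without advancing time (a new reading comes with each control period).
- r.snapshot(name): name is "scene" or "top" or "wrist"; returns a dict with "color" (400x640x3 uint8, red, green, blue), "fx", "fy", "cx", "cy" (pixels), "R" (3x3) and "t" (3): a world point X has camera coordinates R X + t; the wrist camera has in their place "mount" (4x4, takes a point from camera to tool coordinates, whose origin is the TCP and whose axes are the flange's). Camera axes: x right, y down, z forward; pixel columns grow to the right and rows downward; lengths in mm; the calibration is good to about 2 mm. A picture is of the moment at which its call begins: read the wrist's pose just before it. There is no depth.
- r.hand_in(): hands the job in; it is judged then, once.
The state is a dict: "time": time; "joint_pos": joint angles; "qd": joint speeds; "joint_efforts": joint torques, N m; "tool_pos": TCP position; "tcp_rot": TCP orientation; "ft_force": force on the tool from outside, world axes, zero at the start; "wrist_torque": the same for the moment, N m; "finger_gap": finger opening in mm; "grip_force": force on a finger pad.
Only numpy, scipy, OpenCV 4.12 (cv2) and the standard library are available. Lean on these libraries where they do the work, as an engineer would, in place of code of your own. Each camera call takes 0.05 s, during which the arm holds its last target. There are 200 camera calls.

## Task

The recipe stand's board has been left propped too steep for reading at the counter. Take it by its grip bar and lift it through its remaining notches and past the top until you feel it come against its springy end stop, without forcing it, so that the pawl lets go; let it down by hand until it lies quite flat without letting it drop, then raise it again and leave it propped in its second notch up from flat. Leave the other things on the worktop where they are.

Things in the scene. Friction and masses are not known exactly. Their poses are not given: they have to be found in the camera images.
- stand: wooden recipe stand, fixed to the worktop: base plate 185 x 215 x 6 mm, two side cheeks 70 mm high with the board hinged between them. Origin: on the worktop under the middle of the hinge. x points from the hinge (ledge side, nearest the robot) to the grip-bar side of the flat board, y along the hinge to the left, z up
- hinge (a point): middle of the hinge axis, 58 mm above the stand's origin; the axis runs along the stand's y. Well behind the stand hangs a wall cupboard, its underside 450 mm above the worktop: do not lift the arm high near it
- grip_bar (a point): middle of the grip bar: round steel, 12 mm thick, 132 mm long, parallel to the hinge at 175 mm from it, on a 9 mm stalk at either end (66 mm from the middle). Board flat: 61 mm above the worktop (3 mm above the hinge axis; this offset turns with the board). The bar may turn in a grip, so a gripper that points down can stay so all along. It takes 1 to 3 N to lift
- board_edge (a point): middle of the free edge of the wooden board (152 mm wide, 10 mm thick), on its face, 131 mm from the hinge. The gap between it and the grip bar is open, 38 mm wide, 120 mm long: a finger goes in there from above, 15 to 20 mm from the bar
- ledge (a point): middle of the top of the page ledge, 18 mm from the hinge axis and 25 mm above it when flat
- board (a joint): board angle, rad: 0 = flat (lowest stop), grows as the bar is raised. Four notches 0.21 apart; all are shifted together by up to 0.07 from stand to stand: first at 0.15 to 0.31, second 0.36 to 0.52, third 0.57 to 0.73, fourth 0.78 to 0.94. Raised 0.05 to 0.1 past a notch and let down, the board settles at it and goes no lower. Starts in the third or fourth notch
- ratchet (a point): pivot of the weighted pawl, in the ratchet at the stand's left side (y 80 to 117 mm, up to 120 mm high; leave it untouched). Raised about 0.23 past the top notch the pawl tumbles aside, hardly to be felt; then the board comes down past all notches. Only lying quite flat (under 0.03 rad) does it set the pawl again
- buffer: black rubber buffer, 14 mm, in the ratchet: the springy end stop, met 0.03 to 0.05 rad after the pawl lets go (board at 1.06 to 1.22, shifted with the notches). At the bar it resists with 1 to 2 N per mm; 6 to 12 N felt on it means that the pawl has let go; over 25 N (about 15 mm) is forcing it. Origin: on the hinge axis
- espresso_cup: cream espresso cup standing upside down, 50 mm high, bystander, origin under its middle
- tamper: coffee tamper with brown wooden handle, 58 mm across, 88 mm high, bystander, origin under its middle
- tall_mug: white mug with a broad band, 90 mm high, bystander, origin under its middle
- spice_jar: glass spice jar with red cap, 45 mm across, 108 mm high, bystander, origin under its middle
- shot_glass: clear shot glass, 58 mm high, bystander, origin under its middle
- teaspoon: teaspoon with red handle, 132 mm long, lying, bystander, origin at its middle
- matches: red matchbox, 36 x 56 x 16 mm, lying, bystander, origin under its middle

How it is judged (in metres and radians):
On the way, in this order (a step that is already met when the one before it is completed fails the run):
1. the board is lifted past its top notch (value of joint board above 0.97 rad), for 0.05 s.
2. the board has been let down quite flat (only possible once the pawl has let go) (value of joint board below 0.03 rad), for 0.2 s.
At the end, for the whole second after the job is handed in: the board rests, released and still, in its second notch up from flat: board angle between 0.34 and 0.55 rad (the second notch lies at 0.36 to 0.52), slower than 0.05 rad/s (value of joint board between 0.34 and 0.55 rad and velocity of joint board between -0.05 and 0.05 rad/s); the robot touches nothing.
It fails at once if the board is forced hard against its end stop: more than 85 N on the rubber buffer, which is about 27 N at the grip bar (contact force between buffer and anything else above 85 N).
It fails at once if the board is let drop flat: faster than 1.7 rad/s downwards within 0.12 rad of flat (value of joint board below 0.12 rad and velocity of joint board below -1.7 rad/s).
It fails at once if a bystander is moved by more than 30 mm (distance of any of espresso_cup, tamper, tall_mug, spice_jar, shot_glass, teaspoon, matches from where it was at the start of the episode above 0.03 m).
It also fails if it takes over 58 s, if anything falls off the work surface, if the arm or the gripper's body presses on something with over 40 N, if the wrist force passes 120 N, or if a joint passes its speed limit or range.

## Working session

There is one attempt and no reset: what is moved stays moved. The work goes in short steps, Python scripts to look and compute and a tool call to move; the robot and the scene stay as the last step left them, time stands still between calls to the robot, and variables do not carry over. Pictures are saved under pics/ and viewed, at most 10 in all, crops included, and the job is handed in when it is done.

Besides the shell and the picture viewer there is one more tool, called after "Emit:" by a JSON object that holds its "method" and its "body", one argument or row to a line. apply_moves: Moves the arm, as the interface text tells. Its arguments: {"type":"object","properties":{"angular":{"type":"array"},"travel":{"type":"array"},"jaw":{"type":"array"},"force":{"type":"number"}},"required":["angular","travel","jaw"]}

```bash
mkdir -p pics
python3 - <<'E'
from bench import r
import cv2,numpy as np,pickle
d={}
for n in("scene","top"):
    s=r.snapshot(n);d[n]=s
    cv2.imwrite(f"pics/{n}0.png",s["color"][:,:,::-1])
    print(n,s["fx"],s["fy"],s["cx"],s["cy"],np.round(s["R"],3).tolist(),np.round(s["t"],1))
pickle.dump(d,open("cams.pkl","wb"))
print(r.sense())
E
```

```text
scene 379.0906190517653 379.0906190517653 325.5599291090798 201.54906997140364 [[-0.879, -0.476, -0.011], [-0.299, 0.571, -0.765], [0.37, -0.669, -0.644]] [409.7 326.4 674.5]
top 397.0681345477367 397.0681345477367 324.73535618049544 197.9032684509774 [[-0.02, -1.0, -0.008], [-0.983, 0.021, -0.181], [0.181, 0.004, -0.984]] [-140.9  582.6  845.9]
{'time': 0.1, 'joint_pos': array([-7.80608870e+01,  7.51233126e+00,  8.53240139e+01, -3.70864426e-05,
        8.72597586e+01, -4.89122502e+00]), 'qd': array([-0.00955916, -0.14400667, -0.210351  , -0.05242801,  0.01978338,
       -0.03581188]), 'joint_efforts': array([ 2.10350016e-03, -5.70950961e+01, -5.01942122e+01, -8.08845812e-05,
        8.08485289e-03,  3.20040238e-05]), 'tool_pos': array([ 173.66172097, -573.81006465,  233.42380972]), 'tcp_rot': array([-1.79904243e+02, -8.15731569e-03,  1.68303330e+01]), 'ft_force': array([0.70340624, 0.06330228, 0.61764021]), 'wrist_torque': array([-0.06238696,  0.01387639, -0.03052849]), 'grip_force': 0.0, 'finger_gap': 85.32067017815525}
```

View pics/scene0.png

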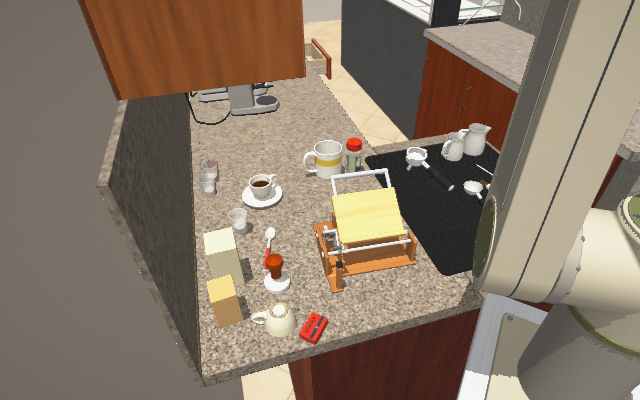

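View pics/top0.png

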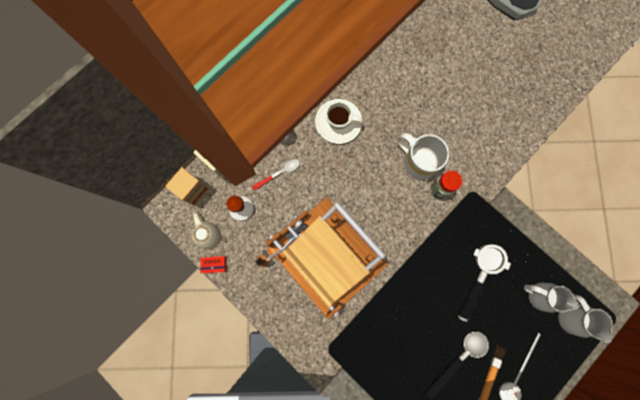

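Scene: the grip bar runs from about (333,178) to (388,173), with the ratchet at about (330,260). Top: the bar runs from about (336,205) to (384,262), with the mug and jar at about (428,155) and (450,182), on the bar's far side. I'll zoom in for exact pixels.

Run:
```python
import cv2,pickle,numpy as np
d=pickle.load(open("cams.pkl","rb"))
a=d["scene"]["color"][150:300,300:430,::-1];b=d["top"]["color"][185:325,250:400,::-1]
def up(c,x0,y0):
    c=cv2.resize(c,(390,int(c.shape[0]*390/c.shape[1])),interpolation=cv2.INTER_CUBIC)
    return c
A=up(a,0,0);B=up(b,0,0);print(A.shape,B.shape)
o=np.zeros((max(A.shape[0],B.shape[0]),790,3),np.uint8);o[:A.shape[0],:390]=A;o[:B.shape[0],400:790]=B
cv2.imwrite("pics/crop.png",o)
```

```text
(450, 390, 3) (364, 390, 3)
```

View pics/crop.png

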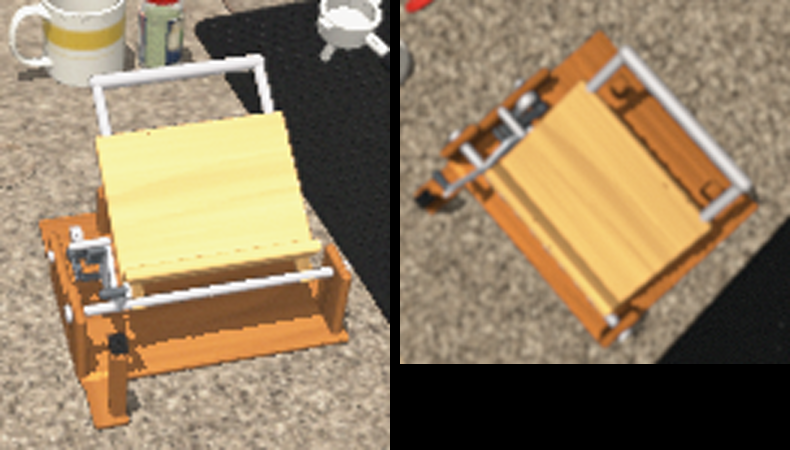

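```bash
cat > h.py <<'E'
import numpy as np,cv2,pickle
d=pickle.load(open("cams.pkl","rb"))
def P(c):
    c=d[c];K=np.array([[c["fx"],0,c["cx"]],[0,c["fy"],c["cy"]],[0,0,1]]);return K@np.c_[c["R"],c["t"]]
def proj(c,X):
    q=P(c)@np.append(X,1);return q[:2]/q[2]
E
python3 - <<'E'
from h import *
from scipy.optimize import least_squares
obs=[("scene",(332.7,176.7),66),("scene",(386.7,170.7),-66),("top",(337.7,204.2),66),("top",(385.4,258.8),-66)]
be=[("scene",(332.8,196.5),76),("scene",(393.5,188.5),-76),("top",(320,217.7),76),("top",(368.5,271.5),-76)]
def W(p,l):
    x,y,w,t=p[:4];c,s=np.cos(t),np.sin(t)
    L=np.array([l[0]*c-l[2]*s,l[1],58+l[0]*s+l[2]*c])
    return np.array([x+L[0]*np.cos(w)-L[1]*np.sin(w),y+L[0]*np.sin(w)+L[1]*np.cos(w),L[2]])
def f(p):
    return np.concatenate([proj(c,W(p,(175,y*.98,3)))-u for c,u,y in obs]+[.5*(proj(c,W(p,(131,y,p[4])))-u) for c,u,y in be])
for t0 in(.7,.9):
  s=least_squares(f,[450,-100,-.7,t0,3]);p=s.x
  print(np.round(p,3),np.degrees(p[2]),s.cost,np.round(s.fun,1))
print("bar",W(p,(175,0,3)),W(p,(175,66,3)),W(p,(175,-66,3)),"edge",W(p,(131,0,p[4])))
for c in("scene","top"):
  print(c,[np.round(proj(c,W(np.r_[p[:3],0],l))) .tolist()for l in((0,80,0),(0,-80,0))])
# bystanders approx from top image, at given height
def bp(u,z):
  c=d["top"];ray=c["R"].T@np.array([(u[0]-c["cx"])/c["fx"],(u[1]-c["cy"])/c["fy"],1]);o=-c["R"].T@c["t"];return (o+ray*(z-o[2])/ray[2]).round()
print("mug",bp((430,157),90),"jar",bp((452,181),108),"tamper",bp((235,204),88),"cup",bp((205,235),50),"cupboard corner",bp((245,180),450),bp((420,5),450))
np.save("p.npy",p)
E
```

```text
[ 399.974 -110.076   -0.887    0.573    3.225] -50.82551254687841 13.87689981386747 [ 0.4  0.1 -1.  -0.3  1.6  2.6 -2.7 -1.9 -0.6 -0.8  0.3 -0.8  0.8 -0.8
  1.2  1.2]
[ 399.974 -110.076   -0.887    0.573    3.225] -50.82550187911166 13.876899814255996 [ 0.4  0.1 -1.  -0.3  1.6  2.6 -2.7 -1.9 -0.6 -0.8  0.3 -0.8  0.8 -0.8
  1.2  1.2]
bar [ 491.86143841 -222.84354041  155.33456915] [ 543.02633613 -181.15237537  155.33456915] [ 440.69654069 -264.53470544  155.33456915] edge [ 468.42313902 -194.07921612  131.68482681]
scene [[339.0, 251.0], [408.0, 240.0]]
top [[283.0, 251.0], [331.0, 308.0]]
mug [ 659. -387.   90.] jar [ 600. -425.  108.] tamper [564.  42.  88.] cup [501. 116.  50.] cupboard corner [532. -55. 450.] [ 771. -290.  450.]
```

Emit:
{"method": "apply_moves", "body": {
  "angular": [
    [0,0,0.31],
    [0,0,0.31],
    [0,0,0.31],
    [0,0,0.31],
    [0,0,0.31],
    [0,0,0.31],
    [0,0,0.31],
    [0,0,0.31],
    [0,0,0.31],
    [0,0,0],
    [0,0,0],
    [0,0,0]
  ],
  "travel": [
    [0.884,0.976,0],
    [0.884,0.976,0],
    [0.884,0.976,0],
    [0.884,0.976,0],
    [0.884,0.976,0],
    [0.884,0.976,0],
    [0.884,0.976,0],
    [0.884,0.976,0],
    [0.884,0.976,0],
    [0,0,0],
    [0,0,0],
    [0,0,0]
  ],
  "jaw": [0.42,0.42,0.42,0.42,0.42,0.42,0.42,0.42,0.42,0.42,0.42,0.42],
  "force": 25
}}

```text
time: 1.6
tool_pos: [491.3, -223.8, 234.2]
tcp_rot: [-180.0, 0.0, 39.1]
ft_force: [0.1, -0.0, -0.3]
finger_gap: 35.8
grip_force: 0.0
```

Run:
```python
from bench import r
from h import *
from scipy.spatial.transform import Rotation as Ro
s=r.sense();w=r.snapshot("wrist")
print({k:np.round(s[k],1) for k in("time","tool_pos","tcp_rot","ft_force","finger_gap")})
M=w["mount"];T=np.eye(4);T[:3,:3]=Ro.from_euler("xyz",s["tcp_rot"],degrees=True).as_matrix();T[:3,3]=s["tool_pos"]
C=np.linalg.inv(T@M)
p=np.load("p.npy");im=w["color"][:,:,::-1].copy()
for X in([491.86,-222.84,155.33],[543.03,-181.15,155.3],[440.7,-264.5,155.3],[468.4,-194.1,131.7]):
    q=C@np.append(X,1);u=(w["fx"]*q[0]/q[2]+w["cx"],w["fy"]*q[1]/q[2]+w["cy"]);print(np.round(u))
    cv2.circle(im,(int(u[0]),int(u[1])),4,(255,0,255),1)
cv2.imwrite("pics/w1.png",im)
```

```text
{'time': np.float64(1.6), 'tool_pos': array([ 491.3, -223.8,  234.2]), 'tcp_rot': array([-180. ,    0. ,   39.1]), 'ft_force': array([ 0.1, -0. , -0.3]), 'finger_gap': np.float64(35.8)}
[310. 210.]
[310. 104.]
[310. 299.]
[258. 200.]
```

View pics/w1.png

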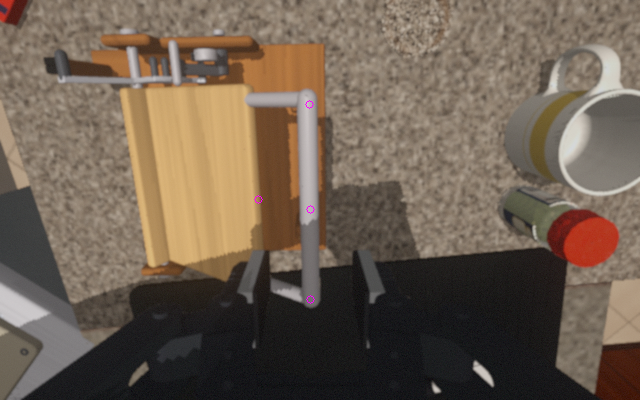

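The wrist view shows the bar at column 310, rows 104 to 299, right on the predicted points and midway between the fingers (about 258 and 365). I'll go down onto it.

Emit:
{"method": "apply_moves", "body": {
  "angular": [
    [0,0,0],
    [0,0,0],
    [0,0,0],
    [0,0,0],
    [0,0,0]
  ],
  "travel": [
    [0.01,0.02,-0.46],
    [0,0,-0.46],
    [0,0,-0.46],
    [0,0,-0.46],
    [0,0,0]
  ],
  "jaw": [0.42,0.42,0.42,0.42,0.42]
}}

```text
time: 2.28
tool_pos: [491.1, -221.3, 158.2]
tcp_rot: [-179.8, 0.1, 39.2]
ft_force: [0.4, 0.4, 0.3]
finger_gap: 36.0
grip_force: 0.0
```

Emit:
{"method": "apply_moves", "body": {
  "angular": [
    [0,0,0],
    [0,0,0],
    [0,0,0],
    [0,0,0],
    [0,0,0],
    [0,0,0]
  ],
  "travel": [
    [0,0,0],
    [0,0,0],
    [0,0,0],
    [0,0,0],
    [0,0,0],
    [0,0,0]
  ],
  "jaw": [0.3,0.2,0.1,0.05,0.05,0.05],
  "force": 25
}}

```text
time: 3.02
tool_pos: [492.9, -222.3, 161.3]
tcp_rot: [179.9, -0.0, 39.2]
ft_force: [1.8, -0.3, 3.4]
finger_gap: 9.2
grip_force: 24.3
```

Run:
```python
import numpy as np
w=-.887
def q(t): 
    x=175*np.cos(t)-3*np.sin(t);return np.array([400+x*np.cos(w),-110.1+x*np.sin(w),58+175*np.sin(t)+3*np.cos(t)])
print("flat",q(0),"tcp z 67")
ts=np.r_[np.arange(0,.55,.05),.573,np.arange(.61,1.22,.04)]
for a,b in zip(ts,ts[1:]): print(round(b,3),np.round((q(b)-q(a))/40,3),np.round(q(b)-q(.573),1),"tcp",np.round(q(b)+[0,0,6],0))
```

```text
flat [ 510.55457104 -245.75650306   61.        ] tcp z 67
0.05 [-0.006  0.007  0.219] [ 18.5 -22.6 -85.7] tcp [ 510. -245.   76.]
0.1 [-0.013  0.016  0.218] [ 17.9 -22.  -76.9] tcp [ 510. -245.   84.]
0.15 [-0.02   0.024  0.217] [ 17.2 -21.1 -68.3] tcp [ 509. -244.   93.]
0.2 [-0.026  0.032  0.215] [ 16.1 -19.8 -59.7] tcp [ 508. -243.  102.]
0.25 [-0.033  0.041  0.212] [ 14.8 -18.1 -51.2] tcp [ 507. -241.  110.]
0.3 [-0.04   0.049  0.209] [ 13.2 -16.2 -42.8] tcp [ 505. -239.  119.]
0.35 [-0.046  0.057  0.206] [ 11.3 -13.9 -34.6] tcp [ 503. -237.  127.]
0.4 [-0.053  0.065  0.202] [  9.2 -11.3 -26.5] tcp [ 501. -234.  135.]
0.45 [-0.059  0.073  0.198] [  6.9  -8.4 -18.6] tcp [ 499. -231.  143.]
0.5 [-0.065  0.08   0.193] [  4.2  -5.2 -10.9] tcp [ 496. -228.  151.]
0.573 [-0.106  0.13   0.272] [0. 0. 0.] tcp [ 492. -223.  161.]
0.61 [-0.058  0.072  0.133] [-2.3  2.9  5.3] tcp [ 490. -220.  167.]
0.65 [-0.067  0.082  0.14 ] [-5.   6.1 10.9] tcp [ 487. -217.  172.]
0.69 [-0.07   0.086  0.135] [-7.8  9.6 16.3] tcp [ 484. -213.  178.]
0.73 [-0.073  0.09   0.131] [-10.8  13.2  21.5] tcp [ 48
[... 179 characters left out ...]
  0.116] [-20.3  24.9  36.1] tcp [ 472. -198.  197.]
0.89 [-0.086  0.105  0.111] [-23.8  29.2  40.5] tcp [ 468. -194.  202.]
0.93 [-0.088  0.109  0.105] [-27.3  33.5  44.7] tcp [ 465. -189.  206.]
0.97 [-0.091  0.112  0.099] [-30.9  38.   48.7] tcp [ 461. -185.  210.]
1.01 [-0.093  0.115  0.094] [-34.7  42.5  52.4] tcp [ 457. -180.  214.]
1.05 [-0.096  0.117  0.088] [-38.5  47.2  55.9] tcp [ 453. -176.  217.]
1.09 [-0.098  0.12   0.081] [-42.4  52.1  59.1] tcp [ 449. -171.  221.]
1.13 [-0.1    0.123  0.075] [-46.4  57.   62.2] tcp [ 445. -166.  224.]
1.17 [-0.102  0.125  0.069] [-50.5  61.9  64.9] tcp [ 441. -161.  226.]
1.21 [-0.103  0.127  0.062] [-54.6  67.   67.4] tcp [ 437. -156.  229.]
```

First I'll lift to about 0.81 rad and check the forces.

Emit:
{"method": "apply_moves", "body": {
  "angular": [
    [0,0,0],
    [0,0,0],
    [0,0,0],
    [0,0,0],
    [0,0,0],
    [0,0,0],
    [0,0,0]
  ],
  "travel": [
    [-0.058,0.072,0.133],
    [-0.067,0.082,0.14],
    [-0.07,0.086,0.135],
    [-0.073,0.09,0.131],
    [-0.077,0.094,0.126],
    [-0.08,0.098,0.121],
    [0,0,0]
  ],
  "jaw": [0.05,0.05,0.05,0.05,0.05,0.05,0.05]
}}

```text
time: 3.9
tool_pos: [475.6, -201.6, 193.4]
tcp_rot: [179.9, -0.0, 39.2]
ft_force: [2.7, -4.4, 5.6]
finger_gap: 8.3
grip_force: 22.7
```

Emit:
{"method": "apply_moves", "body": {
  "angular": [
    [0,0,0],
    [0,0,0],
    [0,0,0],
    [0,0,0],
    [0,0,0]
  ],
  "travel": [
    [-0.083,0.102,0.116],
    [-0.086,0.105,0.111],
    [-0.088,0.109,0.105],
    [-0.091,0.112,0.099],
    [0,0,0]
  ],
  "jaw": [0.05,0.05,0.05,0.05,0.05]
}}

```text
time: 4.53
tool_pos: [461.6, -184.9, 210.7]
tcp_rot: [179.9, 0.0, 39.1]
ft_force: [1.1, -6.4, 6.4]
finger_gap: 7.1
grip_force: 22.2
```

Run:
```python
from bench import r
from h import *
from scipy.spatial.transform import Rotation as Ro
s=r.sense();w=r.snapshot("wrist");c=r.snapshot("scene")
print({k:np.round(s[k],1) for k in("time","tool_pos","ft_force","wrist_torque","finger_gap")})
A=w["color"][100:350,160:480,::-1];B=cv2.resize(c["color"][110:280,290:450,::-1],None,fx=2.7,fy=2.7,interpolation=cv2.INTER_CUBIC)
o=np.zeros((max(A.shape[0],B.shape[0]),A.shape[1]+B.shape[1]+5,3),np.uint8);o[:A.shape[0],:A.shape[1]]=A;o[:B.shape[0],A.shape[1]+5:]=B
cv2.imwrite("pics/c2.png",o);print(o.shape)
```

```text
{'time': np.float64(4.5), 'tool_pos': array([ 461.6, -184.9,  210.7]), 'ft_force': array([ 1.1, -6.4,  6.4]), 'wrist_torque': array([-1. , -0.1,  0. ]), 'finger_gap': np.float64(7.1)}
(459, 757, 3)
```

View pics/c2.png

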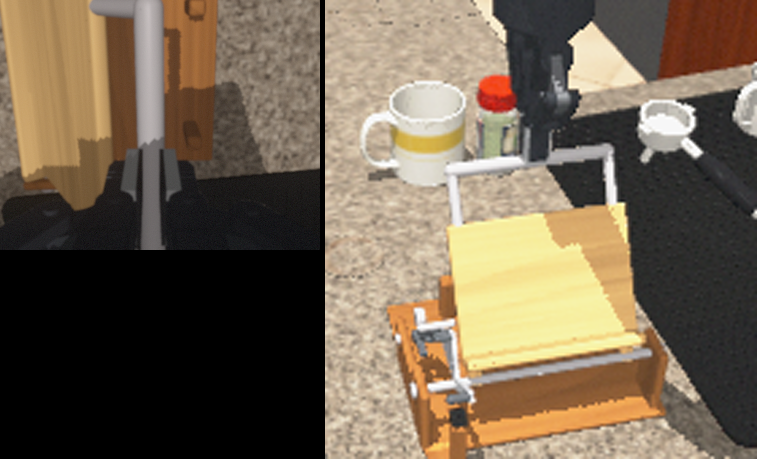

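Scene: the bar's ends are at about (338,172) and (395,166), and the fingers have slid up so the bar sits near their tips. The board may have risen less than commanded, so I'll fit the angle.

Run:
```python
from h import *
p=np.load("p.npy")
w=p[2]
def W(t,y):
    x=175*np.cos(t)-3*np.sin(t);return np.array([p[0]+x*np.cos(w)-y*np.sin(w),p[1]+x*np.sin(w)+y*np.cos(w),58+175*np.sin(t)+3*np.cos(t)])
for t in(.55,.6,.65,.7,.75,.8,.85,.9,.97): print(t,proj("scene",W(t,66)).round(1),proj("scene",W(t,-66)).round(1),W(t,0).round(0))
```

```text
0.55 [332.4 177.5] [385.8 171. ] [ 493. -225.  152.]
0.6 [332.8 176.2] [386.7 169.7] [ 490. -221.  159.]
0.65 [333.3 175.1] [387.7 168.5] [ 487. -217.  166.]
0.7 [333.8 174.1] [388.7 167.5] [ 483. -212.  173.]
0.75 [334.3 173.3] [389.7 166.6] [ 480. -208.  179.]
0.8 [334.9 172.7] [390.8 166. ] [ 476. -203.  186.]
0.85 [335.5 172.3] [392.  165.5] [ 472. -198.  191.]
0.9 [336.1 172. ] [393.2 165.2] [ 467. -193.  197.]
0.97 [337.1 172. ] [395. 165.] [ 461. -185.  204.]
```

Run:
```python
from bench import r
from h import *
from scipy.spatial.transform import Rotation as Ro
s=r.sense();w=r.snapshot("wrist");c=r.snapshot("scene");t=r.snapshot("top")
print(r.tcp_to_tips,s["tool_pos"])
M=w["mount"];T=np.eye(4);T[:3,:3]=Ro.from_euler("xyz",s["tcp_rot"],degrees=True).as_matrix();T[:3,3]=s["tool_pos"]
C=np.linalg.inv(T@M);im=w["color"][:,:,::-1].copy();sc=c["color"][:,:,::-1].copy()
p=np.load("p.npy");k=p[2]
B=cv2.resize(sc[120:210,320:420],None,fx=4,fy=4,interpolation=cv2.INTER_CUBIC)
for z,col in((210.7,(0,255,0)),(204,(255,0,0)),(185.7,(0,0,255))):
  for y in(66,0,-66):
    X=np.r_[s["tool_pos"][:2]+y*np.array([-np.sin(k),np.cos(k)]),z]
    q=C@np.append(X,1);u=(w["fx"]*q[0]/q[2]+w["cx"],w["fy"]*q[1]/q[2]+w["cy"]);cv2.circle(im,(int(u[0]),int(u[1])),3,col,-1)
    v=(proj("scene",X)-[320,120])*4;cv2.circle(B,(int(v[0]),int(v[1])),3,col,-1);print(z,y,np.round(u),proj("scene",X).round(1))
A=im[:,180:460];o=np.zeros((400,280+400,3),np.uint8);o[:,:280]=A;o[:360,280:]=B
cv2.imwrite("pics/c3.png",o)
```

```text
25.0 [ 461.69883682 -185.07345899  210.48200594]
210.7 66 [311. 114.] [336.9 169.4]
210.7 0 [311. 269.] [366.2 165.8]
210.7 -66 [311. 391.] [395.  162.4]
204 66 [311. 113.] [336.8 171.9]
204 0 [311. 262.] [366.1 168.3]
204 -66 [311. 380.] [394.7 164.9]
185.7 66 [311. 111.] [336.8 178.6]
185.7 0 [311. 246.] [365.6 175. ]
185.7 -66 [311. 355.] [393.8 171.6]
```

View pics/c3.png

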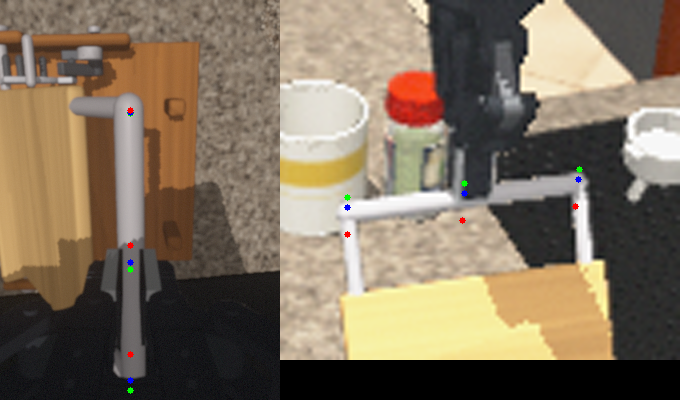

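The bar is being held only at the fingertips. I'll lower it along the arc to the top notch while still gripped, then open, go deeper and regrip.

Emit:
{"method": "apply_moves", "body": {
  "angular": [
    [0,0,0],
    [0,0,0],
    [0,0,0],
    [0,0,0],
    [0,0,0]
  ],
  "travel": [
    [0.091,-0.112,-0.099],
    [0.088,-0.109,-0.105],
    [0.086,-0.105,-0.111],
    [0.083,-0.102,-0.116],
    [0,0,0]
  ],
  "jaw": [0.05,0.05,0.05,0.05,0.05]
}}

```text
time: 5.4
tool_pos: [477.0, -202.9, 194.0]
tcp_rot: [179.7, -0.1, 39.1]
ft_force: [4.8, -6.6, 9.9]
finger_gap: 4.1
grip_force: 6.1
```

Emit:
{"method": "apply_moves", "body": {
  "angular": [
    [0,0,0],
    [0,0,0],
    [0,0,0]
  ],
  "travel": [
    [0,0,0],
    [0,0,0],
    [0,0,0]
  ],
  "jaw": [0.35,0.35,0.35]
}}

```text
time: 5.78
tool_pos: [474.7, -200.7, 191.3]
tcp_rot: [-179.9, 0.0, 39.2]
ft_force: [0.0, 0.2, 0.6]
finger_gap: 29.8
grip_force: 0.0
```

Run:
```python
from bench import r
from h import *
from scipy.spatial.transform import Rotation as Ro
s=r.sense();w=r.snapshot("wrist");c=r.snapshot("scene")
M=w["mount"];T=np.eye(4);T[:3,:3]=Ro.from_euler("xyz",s["tcp_rot"],degrees=True).as_matrix();T[:3,3]=s["tool_pos"]
C=np.linalg.inv(T@M);im=w["color"][:,:,::-1].copy();sc=c["color"][:,:,::-1].copy()
p=np.load("p.npy");k=p[2]
B=cv2.resize(sc[120:210,320:420],None,fx=4,fy=4,interpolation=cv2.INTER_CUBIC)
print(s["tool_pos"],s["finger_gap"])
for th,col in((.6,(0,0,255)),(.8,(0,255,0)),(.9,(255,0,0))):
  for y in(66,-66):
    x=175*np.cos(th)-3*np.sin(th);X=np.array([p[0]+x*np.cos(k)-y*np.sin(k),p[1]+x*np.sin(k)+y*np.cos(k),58+175*np.sin(th)+3*np.cos(th)])
    q=C@np.append(X,1);u=(w["fx"]*q[0]/q[2]+w["cx"],w["fy"]*q[1]/q[2]+w["cy"]);cv2.circle(im,(int(u[0]),int(u[1])),2,col,-1)
    v=(proj("scene",X)-[320,120])*4;cv2.circle(B,(int(v[0]),int(v[1])),3,col,-1);print(th,np.round(u))
A=im[:,180:460];o=np.zeros((400,280+400,3),np.uint8);o[:,:280]=A;o[:360,280:]=B
cv2.imwrite("pics/c4.png",o)
```

```text
[ 474.72841636 -200.67786322  191.28348943] 29.76586992213529
0.6 [365. 111.]
0.6 [355. 347.]
0.8 [317. 115.]
0.8 [315. 383.]
0.9 [281. 117.]
0.9 [288. 401.]
```

View pics/c4.png

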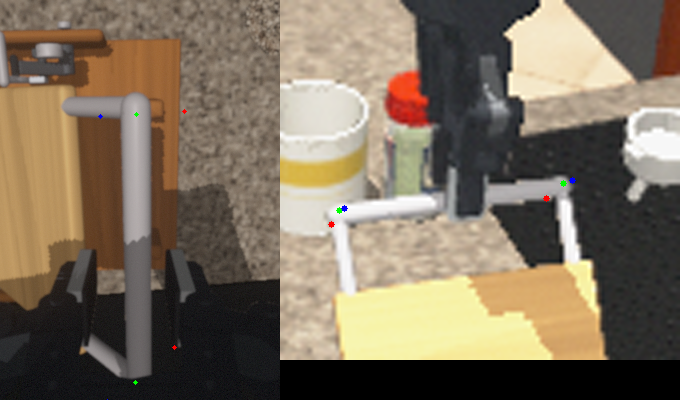

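The board rests at about 0.80 rad, in the top notch, and the bar lies centred between the open fingers (column 318). I'll go 9 mm deeper and regrip.

Emit:
{"method": "apply_moves", "body": {
  "angular": [
    [0,0,0],
    [0,0,0],
    [0,0,0],
    [0,0,0],
    [0,0,0],
    [0,0,0],
    [0,0,0]
  ],
  "travel": [
    [0,0,0],
    [0,0,-0.11],
    [0,0,-0.12],
    [0,0,0],
    [0,0,0],
    [0,0,0],
    [0,0,0]
  ],
  "jaw": [0.28,0.28,0.28,0.15,0.05,0.05,0.05],
  "force": 30
}}

```text
time: 6.75
tool_pos: [475.3, -201.3, 183.0]
tcp_rot: [-180.0, 0.0, 39.2]
ft_force: [-0.1, -0.8, -1.0]
finger_gap: 10.3
grip_force: 29.3
```

Emit:
{"method": "apply_moves", "body": {
  "angular": [
    [0,0,0],
    [0,0,0],
    [0,0,0],
    [0,0,0]
  ],
  "travel": [
    [-0.083,0.102,0.116],
    [-0.086,0.105,0.111],
    [-0.088,0.109,0.105],
    [0,0,0]
  ],
  "jaw": [0.05,0.05,0.05,0.05]
}}

```text
time: 7.25
tool_pos: [464.7, -188.6, 196.7]
tcp_rot: [180.0, 0.0, 39.2]
ft_force: [-3.6, -4.8, -1.2]
finger_gap: 10.7
grip_force: 29.9
```

Emit:
{"method": "apply_moves", "body": {
  "angular": [
    [0,0,0],
    [0,0,0],
    [0,0,0]
  ],
  "travel": [
    [-0.091,0.112,0.099],
    [-0.093,0.115,0.094],
    [0,0,0]
  ],
  "jaw": [0.05,0.05,0.05]
}}

```text
time: 7.62
tool_pos: [457.5, -179.9, 204.5]
tcp_rot: [180.0, 0.0, 39.1]
ft_force: [-2.9, -5.2, 0.8]
finger_gap: 10.3
grip_force: 29.9
```

Emit:
{"method": "apply_moves", "body": {
  "angular": [
    [0,0,0],
    [0,0,0]
  ],
  "travel": [
    [-0.096,0.117,0.088],
    [0,0,0]
  ],
  "jaw": [0.05,0.05]
}}

```text
time: 7.88
tool_pos: [453.6, -175.4, 208.1]
tcp_rot: [179.9, 0.1, 39.1]
ft_force: [-3.6, -6.0, 1.9]
finger_gap: 10.6
grip_force: 29.8
```

Emit:
{"method": "apply_moves", "body": {
  "angular": [
    [0,0,0],
    [0,0,0]
  ],
  "travel": [
    [-0.049,0.06,0.042],
    [0,0,0]
  ],
  "jaw": [0.05,0.05]
}}

```text
time: 8.12
tool_pos: [451.8, -173.1, 209.7]
tcp_rot: [179.9, 0.1, 39.1]
ft_force: [-4.1, -5.7, 0.9]
finger_gap: 10.3
grip_force: 29.8
```

Emit:
{"method": "apply_moves", "body": {
  "angular": [
    [0,0,0],
    [0,0,0]
  ],
  "travel": [
    [-0.049,0.06,0.04],
    [0,0,0]
  ],
  "jaw": [0.05,0.05]
}}

```text
time: 8.38
tool_pos: [449.9, -171.0, 211.3]
tcp_rot: [179.9, 0.1, 39.1]
ft_force: [-2.4, -7.1, 0.4]
finger_gap: 10.9
grip_force: 29.7
```

Emit:
{"method": "apply_moves", "body": {
  "angular": [
    [0,0,0],
    [0,0,0]
  ],
  "travel": [
    [-0.05,0.061,0.038],
    [0,0,0]
  ],
  "jaw": [0.05,0.05]
}}

```text
time: 8.62
tool_pos: [448.1, -168.9, 212.8]
tcp_rot: [179.8, 0.1, 39.1]
ft_force: [-0.1, -10.3, -2.8]
finger_gap: 10.9
grip_force: 29.6
```

Emit:
{"method": "apply_moves", "body": {
  "angular": [
    [0,0,0],
    [0,0,0]
  ],
  "travel": [
    [-0.05,0.061,0.037],
    [0,0,0]
  ],
  "jaw": [0.05,0.05]
}}

```text
time: 8.88
tool_pos: [446.4, -167.0, 214.2]
tcp_rot: [179.8, 0.1, 39.1]
ft_force: [1.2, -13.0, -3.8]
finger_gap: 10.6
grip_force: 29.6
```

Force along the bar's path is about 10 N and rising 1 N/mm or so, which is the buffer. I'll now lower along the arc.

Emit:
{"method": "apply_moves", "body": {
  "angular": [
    [0,0,0],
    [0,0,0],
    [0,0,0],
    [0,0,0],
    [0,0,0],
    [0,0,0],
    [0,0,0],
    [0,0,0],
    [0,0,0]
  ],
  "travel": [
    [0.1,-0.123,-0.075],
    [0.098,-0.12,-0.081],
    [0.096,-0.117,-0.088],
    [0.093,-0.115,-0.094],
    [0.091,-0.112,-0.099],
    [0.088,-0.109,-0.105],
    [0.086,-0.105,-0.111],
    [0.083,-0.102,-0.116],
    [0,0,0]
  ],
  "jaw": [0.05,0.05,0.05,0.05,0.05,0.05,0.05,0.05,0.05]
}}

```text
time: 10.0
tool_pos: [475.7, -201.6, 182.6]
tcp_rot: [180.0, -0.0, 39.1]
ft_force: [-2.2, -3.5, 1.1]
finger_gap: 10.1
grip_force: 31.2
```

Emit:
{"method": "apply_moves", "body": {
  "angular": [
    [0,0,0],
    [0,0,0],
    [0,0,0]
  ],
  "travel": [
    [0.08,-0.098,-0.121],
    [0.077,-0.094,-0.126],
    [0,0,0]
  ],
  "jaw": [0.05,0.05,0.05]
}}

```text
time: 10.38
tool_pos: [481.9, -209.1, 172.7]
tcp_rot: [-180.0, -0.0, 39.1]
ft_force: [-1.6, -3.2, 1.3]
finger_gap: 10.3
grip_force: 31.5
```

Emit:
{"method": "apply_moves", "body": {
  "angular": [
    [0,0,0],
    [0,0,0],
    [0,0,0],
    [0,0,0],
    [0,0,0],
    [0,0,0],
    [0,0,0],
    [0,0,0],
    [0,0,0],
    [0,0,0]
  ],
  "travel": [
    [0.073,-0.09,-0.131],
    [0.07,-0.086,-0.135],
    [0.067,-0.082,-0.14],
    [0.058,-0.072,-0.133],
    [0.053,-0.065,-0.136],
    [0.053,-0.065,-0.136],
    [0.065,-0.08,-0.193],
    [0.059,-0.073,-0.198],
    [0.053,-0.065,-0.202],
    [0,0,0]
  ],
  "jaw": [0.05,0.05,0.05,0.05,0.05,0.05,0.05,0.05,0.05,0.05]
}}

```text
time: 11.62
tool_pos: [504.3, -236.2, 116.3]
tcp_rot: [180.0, -0.0, 39.2]
ft_force: [5.4, 3.1, 0.4]
finger_gap: 10.6
grip_force: 32.4
```

Emit:
{"method": "apply_moves", "body": {
  "angular": [
    [0,0,0],
    [0,0,0],
    [0,0,0],
    [0,0,0],
    [0,0,0],
    [0,0,0]
  ],
  "travel": [
    [0.046,-0.057,-0.206],
    [0.04,-0.049,-0.209],
    [0.033,-0.041,-0.212],
    [0.026,-0.032,-0.215],
    [0.02,-0.024,-0.217],
    [0,0,0]
  ],
  "jaw": [0.05,0.05,0.05,0.05,0.05,0.05]
}}

```text
time: 12.38
tool_pos: [511.2, -244.6, 73.9]
tcp_rot: [179.9, -0.1, 39.2]
ft_force: [6.5, 2.4, -0.7]
finger_gap: 10.9
grip_force: 33.1
```

Emit:
{"method": "apply_moves", "body": {
  "angular": [
    [0,0,0],
    [0,0,0],
    [0,0,0],
    [0,0,0]
  ],
  "travel": [
    [0.006,-0.01,-0.16],
    [0.004,-0.006,-0.12],
    [0,0,-0.1],
    [0,0,0]
  ],
  "jaw": [0.05,0.05,0.05,0.05]
}}

```text
time: 12.88
tool_pos: [512.0, -245.6, 59.3]
tcp_rot: [179.8, -0.1, 39.2]
ft_force: [7.9, -0.1, -0.3]
finger_gap: 10.9
grip_force: 33.5
```

Emit:
{"method": "apply_moves", "body": {
  "angular": [
    [0,0,0],
    [0,0,0]
  ],
  "travel": [
    [0,0,-0.06],
    [0,0,0]
  ],
  "jaw": [0.05,0.05]
}}

```text
time: 13.12
tool_pos: [512.0, -245.7, 57.0]
tcp_rot: [179.8, -0.1, 39.2]
ft_force: [7.6, 0.2, -0.8]
finger_gap: 10.5
grip_force: 33.5
```

Not at the stop yet, so I'll go on in small steps until there's an upward force.

Emit:
{"method": "apply_moves", "body": {
  "angular": [
    [0,0,0],
    [0,0,0]
  ],
  "travel": [
    [0,0,-0.06],
    [0,0,0]
  ],
  "jaw": [0.05,0.05]
}}

```text
time: 13.38
tool_pos: [512.1, -245.7, 54.7]
tcp_rot: [179.8, -0.1, 39.2]
ft_force: [8.4, 0.1, -1.1]
finger_gap: 10.5
grip_force: 33.5
```

Emit:
{"method": "apply_moves", "body": {
  "angular": [
    [0,0,0],
    [0,0,0]
  ],
  "travel": [
    [0,0,-0.06],
    [0,0,0]
  ],
  "jaw": [0.05,0.05]
}}

```text
time: 13.62
tool_pos: [512.2, -245.7, 52.6]
tcp_rot: [179.8, -0.1, 39.2]
ft_force: [7.0, 0.9, 1.4]
finger_gap: 10.8
grip_force: 33.9
```

Emit:
{"method": "apply_moves", "body": {
  "angular": [
    [0,0,0],
    [0,0,0]
  ],
  "travel": [
    [0,0,-0.06],
    [0,0,0]
  ],
  "jaw": [0.05,0.05]
}}

```text
time: 13.88
tool_pos: [512.3, -245.8, 52.3]
tcp_rot: [179.8, -0.1, 39.2]
ft_force: [-1.7, 5.3, 19.0]
finger_gap: 10.7
grip_force: 35.6
```

Upward force of 19 N at z = 52.3 means the board lies flat on its lowest stop. I'll hold it there, then raise it towards 0.5 rad.

Emit:
{"method": "apply_moves", "body": {
  "angular": [
    [0,0,0],
    [0,0,0],
    [0,0,0]
  ],
  "travel": [
    [0,0,0],
    [0,0,0],
    [0,0,0.02]
  ],
  "jaw": [0.05,0.05,0.05]
}}

```text
time: 14.25
tool_pos: [512.2, -245.8, 52.5]
tcp_rot: [179.8, -0.1, 39.2]
ft_force: [2.9, 3.0, 9.5]
finger_gap: 10.5
grip_force: 34.7
```

Emit:
{"method": "apply_moves", "body": {
  "angular": [
    [0,0,0],
    [0,0,0],
    [0,0,0],
    [0,0,0],
    [0,0,0],
    [0,0,0],
    [0,0,0],
    [0,0,0],
    [0,0,0],
    [0,0,0],
    [0,0,0]
  ],
  "travel": [
    [-0.006,0.007,0.219],
    [-0.013,0.016,0.218],
    [-0.02,0.024,0.217],
    [-0.026,0.032,0.215],
    [-0.033,0.041,0.212],
    [-0.04,0.049,0.209],
    [-0.046,0.057,0.206],
    [-0.053,0.065,0.202],
    [-0.059,0.073,0.198],
    [-0.065,0.08,0.193],
    [0,0,0]
  ],
  "jaw": [0.05,0.05,0.05,0.05,0.05,0.05,0.05,0.05,0.05,0.05,0.05]
}}

```text
time: 15.62
tool_pos: [498.4, -229.3, 136.1]
tcp_rot: [179.6, -0.1, 39.1]
ft_force: [8.8, -4.5, 1.8]
finger_gap: 10.4
grip_force: 32.3
```

Run:
```python
from bench import r
from h import *
from scipy.spatial.transform import Rotation as Ro
s=r.sense();w=r.snapshot("wrist");c=r.snapshot("scene")
M=w["mount"];T=np.eye(4);T[:3,:3]=Ro.from_euler("xyz",s["tcp_rot"],degrees=True).as_matrix();T[:3,3]=s["tool_pos"]
C=np.linalg.inv(T@M);im=w["color"][:,:,::-1].copy();sc=c["color"][:,:,::-1].copy()
p=np.load("p.npy");k=p[2]
B=cv2.resize(sc[130:230,320:420],None,fx=4,fy=4,interpolation=cv2.INTER_CUBIC)
print(s["tool_pos"],s["ft_force"])
for th,col in((.4,(0,0,255)),(.5,(0,255,0)),(.6,(255,0,0))):
  for y in(70,-62):
    x=175*np.cos(th)-3*np.sin(th);X=np.array([p[0]+x*np.cos(k)-y*np.sin(k),p[1]+x*np.sin(k)+y*np.cos(k),58+175*np.sin(th)+3*np.cos(th)])
    q=C@np.append(X,1);u=(w["fx"]*q[0]/q[2]+w["cx"],w["fy"]*q[1]/q[2]+w["cy"]);cv2.circle(im,(int(u[0]),int(u[1])),2,col,-1)
    v=(proj("scene",X)-[320,130])*4;cv2.circle(B,(int(v[0]),int(v[1])),3,col,-1)
A=im[:,180:460];o=np.zeros((400,280+400,3),np.uint8);o[:,:280]=A;o[:400,280:]=B
cv2.imwrite("pics/c5.png",o)
```

```text
[ 498.42012006 -229.28063296  136.06942096] [ 8.81523253 -4.46537783  1.78131907]
```

View pics/c5.png

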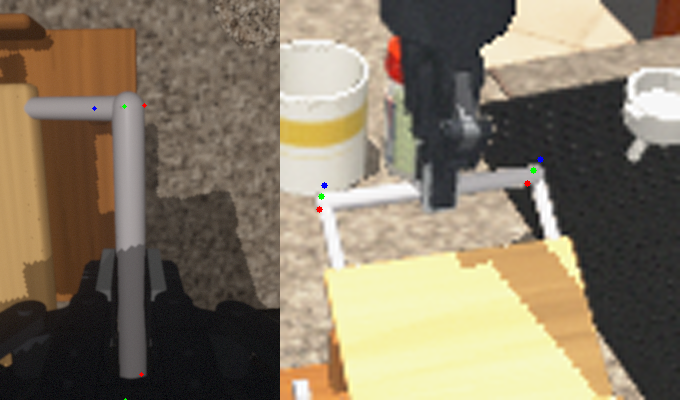

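The bar matches the 0.5 rad marks in both views. I'll lower it gently to find the notch.

Emit:
{"method": "apply_moves", "body": {
  "angular": [
    [0,0,0],
    [0,0,0],
    [0,0,0]
  ],
  "travel": [
    [0.032,-0.04,-0.096],
    [0.032,-0.04,-0.096],
    [0,0,0]
  ],
  "jaw": [0.05,0.05,0.05]
}}

```text
time: 16.1
tool_pos: [501.1, -232.5, 127.7]
tcp_rot: [179.6, -0.1, 39.1]
ft_force: [9.0, -3.6, 2.7]
finger_gap: 10.5
grip_force: 32.3
```

Emit:
{"method": "apply_moves", "body": {
  "angular": [
    [0,0,0],
    [0,0,0]
  ],
  "travel": [
    [0.024,-0.029,-0.08],
    [0,0,0]
  ],
  "jaw": [0.05,0.05]
}}

```text
time: 16.35
tool_pos: [502.0, -233.6, 124.5]
tcp_rot: [179.6, -0.1, 39.1]
ft_force: [9.1, -3.5, 2.2]
finger_gap: 10.7
grip_force: 32.3
```

Emit:
{"method": "apply_moves", "body": {
  "angular": [
    [0,0,0],
    [0,0,0]
  ],
  "travel": [
    [0.023,-0.028,-0.08],
    [0,0,0]
  ],
  "jaw": [0.05,0.05]
}}

```text
time: 16.6
tool_pos: [502.9, -234.7, 121.3]
tcp_rot: [179.6, -0.1, 39.1]
ft_force: [8.2, -3.6, 2.8]
finger_gap: 10.3
grip_force: 32.4
```

Emit:
{"method": "apply_moves", "body": {
  "angular": [
    [0,0,0],
    [0,0,0]
  ],
  "travel": [
    [0.02,-0.025,-0.08],
    [0,0,0]
  ],
  "jaw": [0.05,0.05]
}}

```text
time: 16.85
tool_pos: [503.7, -235.6, 118.3]
tcp_rot: [179.7, -0.1, 39.1]
ft_force: [6.9, -3.5, 4.9]
finger_gap: 10.7
grip_force: 32.6
```

Emit:
{"method": "apply_moves", "body": {
  "angular": [
    [0,0,0],
    [0,0,0]
  ],
  "travel": [
    [0.02,-0.025,-0.08],
    [0,0,0]
  ],
  "jaw": [0.05,0.05]
}}

```text
time: 17.1
tool_pos: [504.5, -236.5, 115.3]
tcp_rot: [179.7, -0.1, 39.1]
ft_force: [6.9, -1.6, 5.4]
finger_gap: 10.8
grip_force: 32.9
```

Emit:
{"method": "apply_moves", "body": {
  "angular": [
    [0,0,0],
    [0,0,0]
  ],
  "travel": [
    [0.018,-0.022,-0.08],
    [0,0,0]
  ],
  "jaw": [0.05,0.05]
}}

```text
time: 17.35
tool_pos: [505.2, -237.3, 112.3]
tcp_rot: [179.7, -0.1, 39.1]
ft_force: [6.5, -1.5, 7.3]
finger_gap: 10.6
grip_force: 33.2
```

Emit:
{"method": "apply_moves", "body": {
  "angular": [
    [0,0,0],
    [0,0,0]
  ],
  "travel": [
    [0.018,-0.022,-0.08],
    [0,0,0]
  ],
  "jaw": [0.05,0.05]
}}

```text
time: 17.6
tool_pos: [505.9, -238.0, 109.2]
tcp_rot: [179.7, -0.1, 39.1]
ft_force: [4.7, -0.5, 10.2]
finger_gap: 10.8
grip_force: 33.4
```

Emit:
{"method": "apply_moves", "body": {
  "angular": [
    [0,0,0],
    [0,0,0]
  ],
  "travel": [
    [0.016,-0.02,-0.08],
    [0,0,0]
  ],
  "jaw": [0.05,0.05]
}}

```text
time: 17.85
tool_pos: [506.6, -238.8, 106.3]
tcp_rot: [179.7, -0.1, 39.1]
ft_force: [4.0, 2.2, 12.4]
finger_gap: 10.4
grip_force: 33.7
```

Run:
```python
from bench import r
from h import *
c=r.snapshot("scene");s=r.sense();sc=c["color"][:,:,::-1].copy();w=r.snapshot("wrist")["color"][:,:,::-1]
print(s["tool_pos"],s["ft_force"])
p=np.load("p.npy");k=p[2]
B=cv2.resize(sc[150:250,320:420],None,fx=4,fy=4,interpolation=cv2.INTER_CUBIC)
for th,col in((.2,(0,0,0)),(.3,(0,0,255)),(.4,(0,255,0)),(.5,(255,0,0))):
  for y in(70,-62):
    x=175*np.cos(th)-3*np.sin(th);X=np.array([p[0]+x*np.cos(k)-y*np.sin(k),p[1]+x*np.sin(k)+y*np.cos(k),58+175*np.sin(th)+3*np.cos(th)])
    v=(proj("scene",X)-[320,150])*4;cv2.circle(B,(int(v[0]),int(v[1])),3,col,-1)
cv2.imwrite("pics/c6.png",np.hstack([w[:,100:460],B]))
```

```text
[ 506.56823701 -238.7743777   106.36533687] [ 3.88851235  0.70381731 12.54714627]
```

View pics/c6.png

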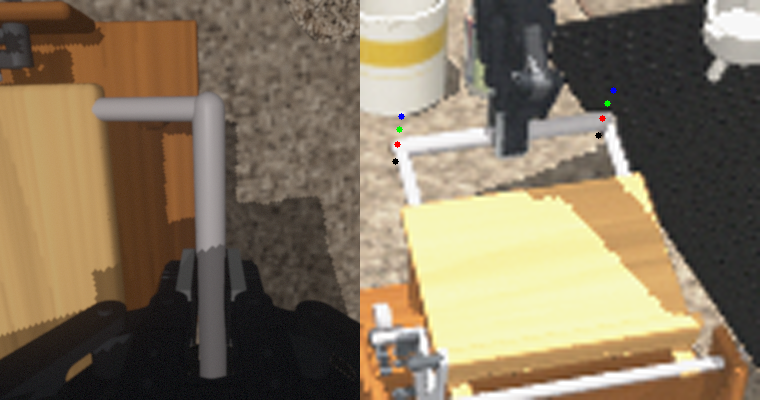

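The bar has come down to about 0.3 rad, so the second notch wasn't caught and the lift was probably too small. I'll raise it higher, to about 0.54, still under the third notch.

Emit:
{"method": "apply_moves", "body": {
  "angular": [
    [0,0,0],
    [0,0,0],
    [0,0,0],
    [0,0,0],
    [0,0,0],
    [0,0,0]
  ],
  "travel": [
    [-0.032,0.04,0.144],
    [-0.053,0.065,0.202],
    [-0.059,0.073,0.198],
    [-0.065,0.08,0.193],
    [-0.057,0.07,0.16],
    [0,0,0]
  ],
  "jaw": [0.05,0.05,0.05,0.05,0.05,0.05]
}}

```text
time: 18.7
tool_pos: [496.2, -226.7, 142.2]
tcp_rot: [179.5, -0.1, 39.1]
ft_force: [9.6, -5.3, 2.6]
finger_gap: 10.5
grip_force: 32.3
```

Emit:
{"method": "apply_moves", "body": {
  "angular": [
    [0,0,0],
    [0,0,0],
    [0,0,0]
  ],
  "travel": [
    [0.028,-0.035,-0.08],
    [0.028,-0.035,-0.08],
    [0,0,0]
  ],
  "jaw": [0.05,0.05,0.05]
}}

```text
time: 19.08
tool_pos: [498.7, -229.6, 135.3]
tcp_rot: [179.5, -0.1, 39.1]
ft_force: [9.7, -5.8, 3.8]
finger_gap: 10.5
grip_force: 32.3
```

Emit:
{"method": "apply_moves", "body": {
  "angular": [
    [0,0,0],
    [0,0,0],
    [0,0,0]
  ],
  "travel": [
    [0.028,-0.035,-0.08],
    [0.028,-0.035,-0.08],
    [0,0,0]
  ],
  "jaw": [0.05,0.05,0.05]
}}

```text
time: 19.45
tool_pos: [500.8, -232.2, 128.8]
tcp_rot: [179.6, -0.1, 39.1]
ft_force: [8.9, -4.2, 3.4]
finger_gap: 10.6
grip_force: 32.3
```

Emit:
{"method": "apply_moves", "body": {
  "angular": [
    [0,0,0],
    [0,0,0],
    [0,0,0]
  ],
  "travel": [
    [0.026,-0.032,-0.08],
    [0.024,-0.029,-0.08],
    [0,0,0]
  ],
  "jaw": [0.05,0.05,0.05]
}}

```text
time: 19.82
tool_pos: [502.7, -234.4, 122.1]
tcp_rot: [179.6, -0.1, 39.1]
ft_force: [9.3, -4.0, 1.8]
finger_gap: 10.4
grip_force: 32.4
```

Emit:
{"method": "apply_moves", "body": {
  "angular": [
    [0,0,0],
    [0,0,0],
    [0,0,0]
  ],
  "travel": [
    [0.022,-0.027,-0.08],
    [0.02,-0.025,-0.08],
    [0,0,0]
  ],
  "jaw": [0.05,0.05,0.05]
}}

```text
time: 20.2
tool_pos: [504.3, -236.3, 116.0]
tcp_rot: [179.6, -0.1, 39.1]
ft_force: [7.8, -2.5, 5.5]
finger_gap: 10.4
grip_force: 32.8
```

Emit:
{"method": "apply_moves", "body": {
  "angular": [
    [0,0,0],
    [0,0,0],
    [0,0,0],
    [0,0,0],
    [0,0,0]
  ],
  "travel": [
    [0,0,0],
    [0,0,0],
    [0,0,0],
    [0,0,0],
    [0,0,0]
  ],
  "jaw": [0.05,0.05,0.05,0.05,0.05]
}}

```text
time: 20.82
tool_pos: [504.3, -236.2, 116.2]
tcp_rot: [179.6, -0.1, 39.1]
ft_force: [7.3, -2.4, 5.4]
finger_gap: 10.5
grip_force: 32.8
```

Run:
```python
from bench import r
from h import *
c=r.snapshot("scene")["color"].astype(int);s=r.sense()
print(s["tool_pos"],s["ft_force"],s["wrist_torque"])
p=np.load("p.npy");k=p[2]
# bar row: bright grey streak at y=+45 and -40 along the bar, brightness-weighted search over theta
g=c.min(2)-(c.max(2)-c.min(2))
res=[]
for th in np.arange(.2,.6,.02):
  v=[]
  for y in list(range(25,60,5))+list(range(-55,-25,5)):
    x=175*np.cos(th)-3*np.sin(th);X=np.array([p[0]+x*np.cos(k)-y*np.sin(k),p[1]+x*np.sin(k)+y*np.cos(k),58+175*np.sin(th)+3*np.cos(th)])
    u=proj("scene",X);v.append(cv2.getRectSubPix(g.astype(np.float32),(1,1),(float(u[0]),float(u[1])))[0,0])
  res.append((round(th,2),int(np.mean(v[:7])),int(np.mean(v[7:]))))
print(res)
```

```text
[ 504.25147684 -236.19928334  116.14314479] [ 7.58562072 -1.90985616  5.47433731] [-0.32865582 -1.19835972  0.18646282]
[(np.float64(0.2), 120, 119), (np.float64(0.22), 119, 120), (np.float64(0.24), 120, 120), (np.float64(0.26), 118, 116), (np.float64(0.28), 126, 112), (np.float64(0.3), 161, 136), (np.float64(0.32), 204, 159), (np.float64(0.34), 232, 169), (np.float64(0.36), 243, 172), (np.float64(0.38), 244, 169), (np.float64(0.4), 228, 159), (np.float64(0.42), 174, 126), (np.float64(0.44), 124, 79), (np.float64(0.46), 116, 67), (np.float64(0.48), 113, 65), (np.float64(0.5), 109, 65), (np.float64(0.52), 106, 57), (np.float64(0.54), 108, 52), (np.float64(0.56), 114, 48), (np.float64(0.58), 117, 42)]
```

The ratchet gives a repeatable, static upward support of 5.4 N here, which the free descent didn't have. The image puts the board at about 0.37 rad, so the second notch is carrying it. I'll ease up 1.5 mm and open slowly.

Emit:
{"method": "apply_moves", "body": {
  "angular": [
    [0,0,0],
    [0,0,0],
    [0,0,0],
    [0,0,0]
  ],
  "travel": [
    [-0.01,0.012,0.04],
    [0,0,0],
    [0,0,0],
    [0,0,0]
  ],
  "jaw": [0.05,0.14,0.18,0.18]
}}

```text
time: 21.38
tool_pos: [501.6, -234.6, 116.0]
tcp_rot: [179.9, 0.0, 39.1]
ft_force: [3.7, -4.1, 1.6]
finger_gap: 15.3
grip_force: 2.5
```

```bash
cat > ang.py <<'E'
from bench import r
from h import *
c=r.snapshot("scene")["color"].astype(int);s=r.sense()
print(s["tool_pos"],s["ft_force"],s["finger_gap"])
p=np.load("p.npy");k=p[2]
g=c.min(2)-(c.max(2)-c.min(2))
for th in np.arange(0,.8,.03):
  v=[]
  for y in list(range(25,60,5))+list(range(-55,-25,5)):
    x=175*np.cos(th)-3*np.sin(th);X=np.array([p[0]+x*np.cos(k)-y*np.sin(k),p[1]+x*np.sin(k)+y*np.cos(k),58+175*np.sin(th)+3*np.cos(th)])
    u=proj("scene",X);v.append(cv2.getRectSubPix(g.astype(np.float32),(1,1),(float(u[0]),float(u[1])))[0,0])
  print("%.2f:%d/%d"%(th,np.mean(v[:7]),np.mean(v[7:])),end=" ")
E
python3 ang.py
```

```text
[ 501.63868042 -234.56005167  116.04336719] [ 2.97030016 -5.11522218  1.98946625] 15.429223316588018
0.00:117/1 0.03:133/64 0.06:124/88 0.09:125/103 0.12:115/112 0.15:110/113 0.18:115/116 0.21:120/122 0.24:120/119 0.27:119/112 0.30:131/103 0.33:191/152 0.36:235/170 0.39:244/171 0.42:228/157 0.45:142/99 0.48:113/65 0.51:107/63 0.54:109/51 0.57:117/46 0.60:119/41 0.63:125/41 0.66:123/40 0.69:113/40 0.72:109/41 0.75:107/40 0.78:103/39
```

Emit:
{"method": "apply_moves", "body": {
  "angular": [
    [0,0,0],
    [0,0,0],
    [0,0,0]
  ],
  "travel": [
    [0.03,-0.04,0],
    [0,0,0],
    [0,0,0]
  ],
  "jaw": [0.24,0.3,0.3]
}}

```text
time: 21.8
tool_pos: [502.3, -234.9, 115.5]
tcp_rot: [-179.9, 0.0, 39.2]
ft_force: [0.9, 0.3, -0.6]
finger_gap: 25.7
grip_force: 0.0
```

```bash
python3 ang.py
```

```text
[ 502.36600658 -234.94975675  115.57806182] [-0.20364715 -0.06111036  0.40823144] 25.56947109482934
0.00:116/0 0.03:133/61 0.06:124/80 0.09:124/100 0.12:114/110 0.15:110/113 0.18:115/116 0.21:120/120 0.24:120/119 0.27:121/112 0.30:137/102 0.33:190/152 0.36:234/169 0.39:244/170 0.42:229/155 0.45:142/99 0.48:113/64 0.51:107/60 0.54:108/51 0.57:116/47 0.60:119/43 0.63:124/41 0.66:121/39 0.69:113/40 0.72:108/41 0.75:105/40 0.78:100/39
```

It's released and holding at about 0.385 rad. I'll withdraw straight up.

Emit:
{"method": "apply_moves", "body": {
  "angular": [
    [0,0,0],
    [0,0,0],
    [0,0,0],
    [0,0,0],
    [0,0,0],
    [0,0,0],
    [0,0,0]
  ],
  "travel": [
    [0,0,0.2],
    [0,0,0.4],
    [0,0,0.5],
    [0,0,0.6],
    [0,0,0.6],
    [0,0,0],
    [0,0,0]
  ],
  "jaw": [0.33,0.33,0.33,0.33,0.33,0.33,0.33]
}}

```text
time: 22.72
tool_pos: [502.7, -235.2, 208.2]
tcp_rot: [180.0, -0.0, 39.2]
ft_force: [-0.9, 1.1, -0.1]
finger_gap: 28.3
grip_force: 0.0
```

```bash
python3 ang.py; python3 -c "
from bench import r;import cv2
a=r.snapshot('scene')['color'][:,:,::-1];cv2.imwrite('pics/final.png',a)"
```

```text
[ 502.35793417 -235.05194248  207.44637195] [-0.31360858  0.24163285  0.68964582] 28.311133092804834
0.00:116/95 0.03:133/59 0.06:126/73 0.09:124/77 0.12:114/95 0.15:110/111 0.18:114/116 0.21:120/121 0.24:120/119 0.27:120/112 0.30:136/102 0.33:191/152 0.36:235/170 0.39:244/170 0.42:229/157 0.45:143/98 0.48:113/65 0.51:108/62 0.54:109/51 0.57:116/45 0.60:119/41 0.63:125/40 0.66:122/39 0.69:112/41 0.72:107/41 0.75:105/40 0.78:101/39
```

View pics/final.png

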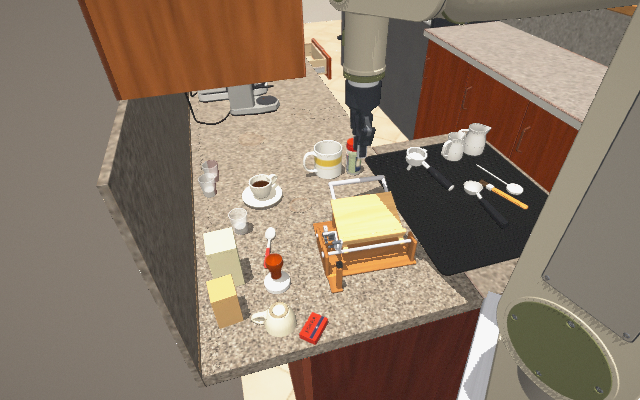

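The board is propped with its bar at about (358,182), the gripper is clear above it, and the bystanders are where they started.

```bash
python3 -c "
from bench import r
print(r.hand_in())"
```

```text
the job is handed in; nothing more can be done
None
```

The job is handed in with no verdict returned: I lifted the board to its springy stop at about 10 N, let it down flat by hand, then raised and released it at about 0.385 rad, which I read as its second notch, with the other things where they were.

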